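# Pump up the lubricator that has run down

## Robot

A 7-joint arm with a two-finger parallel gripper is mounted at the origin on the work surface. World frame = base frame: x ahead of the robot, y to its left, z up, the work surface at z = 0. Lengths are in mm, angles in degrees, forces in N, time in s.
With the tool pointing down it reaches from about 425 to 925 mm from the base axis. Payload 6.8 kg.
Tool frame: the origin (TCP) lies at the very end of the fingers, on their centre line; the grasp point (between the pads) lies 19 mm behind it; z points along the fingers, x is the direction in which the jaws open and shut, and the axes are right-handed (so a half turn about z gives the same grasp; the last joint's range is limited). The gripper opens to 88 mm and grips with 3 to 60 N. Pads are 20 mm wide; open, the fingers measure 115 mm over their backs; the gripper's body (75 mm by 178 mm) begins 61 mm behind the grasp point.
Start: joints at [69.666, 27.33, 1.283, 89.118, -0.659, 63.558, -4.761], TCP at [164.912, -654.562, 222.664] pointing down, gripper open.
Joint ranges: [-169.35, 169.35], [-19.33, 120.38], [-80.79, 83.38], [13.8, 139.57], [-78.32, 258.32], [9.67, 109.79], [-169.56, 169.56]. Speed limits (degrees/s): [136.94, 136.94, 180, 180, 180, 180, 180].

## Interface

Orientations are given as a 3x3 rotation matrix whose columns are the frame's x, y, z axes.
In Python, from rig import bot gives the robot as it stands.
- The arm moves only by the shell command python3 -m inch 'ROWS'. ROWS is JSON, one flat list of numbers, 7 for each row, row after row: the shift along the tool's x, y, z normalised to -1 to 1, where 1 is 0.04 m, then the turn, a rotation vector about the tool's x, y, z normalised to -1 to 1, where 1 is 0.08 rad, then the closure in counts, from 0 (fully open) to 255 (shut). In form: [dx, dy, dz, rx, ry, rz, grip, dx, dy, dz, rx, ry, rz, grip, ...]. A call has 1 to 5 rows; each row shifts and turns the commanded pose from where the row before left it, along the tool's axes as they then stand; what a row does not reach is not made up. A row lasts 1/12 s, in which the tool goes at most 41.7 mm and 7.16 degrees, less where a joint would pass 70% of its speed; a pose out of reach is approached as far as the arm can. A call with a number of a shift or a turn outside -1 to 1 is refused whole. A call with a gripper value outside its range is refused whole. The fingers move at their own pace and stop on an object; the grip force is fixed at half the most. Time passes only in rows, so rows that do not move let the fingers close. It gives the time, the measured TCP pose, the force and the opening at its end, in the units of the state.
- bot.get_obs(): the state, without advancing time (a new reading comes with each control period).
- bot.get_image(name): name is "side" or "top"; returns a dict with "img" (480x640x3 uint8, blue, green, red), "fx", "fy", "cx", "cy" (pixels), "distortion" ([k1, k2, p1, p2, k3] as OpenCV has them; the pictures are not rectified), "world_from_camera" (4x4, takes a point from camera to world coordinates). Camera axes: x right, y down, z forward; pixel columns grow to the right and rows downward; lengths in mm; the calibration is good to about 2 mm. A picture is of the moment at which its call begins. There is no depth.
- bot.finish_job(): hands the job in, once; it reports no verdict.
The state is a dict: "time": time; "qpos": joint angles; "joint_velocities": joint speeds; "joint_efforts": joint torques, N m; "position": TCP position; "eef_rot": TCP orientation; "wrist_force": force on the tool from outside, world axes, zero at the start; "torque": the same for the moment, N m; "width": finger opening in mm.
Only numpy, scipy, OpenCV 4.12 (cv2) and the standard library are available. Lean on these libraries where they do the work, as an engineer would, in place of code of your own. Each camera call takes 0.05 s, during which the arm holds its last target. There are 200 camera calls.

## Task

Two hand-pump lubricators for the drill press stand on the bench; one has its indicator pin fully out, the other's pin is still down. With the fingertips, press the plunger of the one that is down all the way in and let it come fully back up, again and again, until its indicator pin stands fully out as well, then leave its plunger up. Only push: never pull a plunger up, do not touch the pins, do not pump the lubricator that is already full, and leave the things lying around where they are.

Things in the scene. Friction and masses are not known exactly. Their poses are not given: they have to be found in the camera images.
- pump_low: The lubricator to be pumped: a blue cast housing bolted to the bench, 130 x 70 mm, top 100 mm above the bench, on a 160 x 94 x 10 mm foot; origin under its centre, x along its length, z up. On its top stand the plunger (at x -35 mm) and the indicator pin (at x +40 mm). It and its twin may stand either way round, left or right.
- plunger_low_top (a point): Centre of the flat top of that lubricator's plunger, moving with it: an upright black mushroom knob, 54 mm across (flat top 48 mm), 12 mm thick, on a 16 mm stem; top 150 mm above the bench at rest. z up, x towards the pin.
- stroke_low (a joint): Travel of that plunger, m: 0 at rest (up), 0.025 pressed straight down to its firm stop, negative when pulled up. A spring (400 N/m, 10 N at the stop, plus 1 to 3 N from the mechanism) lifts it back by itself within 0.3 s.
- pin_low_tip (a point): Tip of the indicator pin of the lubricator to be pumped: a bare steel pin 16 mm across rising out of a 28 mm collar whose top is 104 mm above the bench. At the start it stands only 3 to 9 mm out of the collar; fully out, 42 mm.
- pin_low: The same indicator pin as a body; its origin lies on the pin's axis, 106 mm below its tip. z is up.
- indicator_low (a joint): How far that pin is out, m: 0 down, 0.040 fully out; starts at 0.001 to 0.007. A ratchet: each full press (20 mm or more; less may not count) raises it one 6 mm step (the first step 1 to 12 mm) while the plunger goes down; friction keeps it there. Let the plunger up to within 4 mm of the top before the next press. Five or six full presses; more do nothing.
- pump_full: The other, identical-looking lubricator, whose pin is already fully out; same sizes and axes.
- plunger_full_top (a point): Centre of the top of the full lubricator's plunger, 150 mm above the bench. Not to be pressed.
- stroke_full (a joint): Plunger travel of the full lubricator, m: 0 at rest, 0.025 at the stop.
- pin_full_tip (a point): Tip of the indicator pin of the full lubricator, 146 mm above the bench.
- pin_full: The same pin of the full lubricator as a body; its origin lies on the pin's axis, 106 mm below its tip. z is up.
- indicator_full (a joint): How far the full lubricator's pin is out, m: about 0.040.
- board: Loose pine board with two drilled holes, 130 x 120 x 18 mm, lying flat; origin at the centre of its underside. Bystander.
- spanner: Loose steel spanner lying flat, jaw along its +x; origin under its middle. Bystander.
- oil_can: Loose upright metal can, 56 mm across, 110 mm high; origin at the centre of its underside. Bystander.
- offcut: Loose wooden offcut, 90 x 35 x 30 mm, long side along x; origin at the centre of its underside. Bystander.
Things that resemble listed ones, but are neither listed nor needed, are in the scene too. What is shaped like the pump_low but pink is not meant. Leave any turquoise look-alike of the pump_full alone.

How it is judged:
By the outcome, as a careful person would: the job done as asked, in the order asked, and still so for the second after the job is handed in, with the robot touching nothing.
It also fails if it takes over 48 s, if anything falls off the work surface, if the arm or the gripper's body presses on something with over 40 N, if the wrist force passes 120 N, or if a joint passes its speed limit or range.

## Working session

There is one attempt and no reset: what is moved stays moved. The work goes in short steps, Python scripts to look and compute and a shell command to move; the robot and the scene stay as the last step left them, time stands still between calls to the robot, and variables do not carry over. Pictures are saved under pics/ and viewed, about 8 in all and at most 12, crops included, and the job is handed in when it is done.

```bash
mkdir -p pics; cat > h.py <<'E'
import numpy as np,cv2,json
from rig import bot
def snap(n,f):
    d=bot.get_image(n); cv2.imwrite(f'pics/{f}.png',d['img']); 
    c={k:np.array(v).tolist() for k,v in d.items() if k!='img'}; json.dump(c,open(f'pics/{f}.json','w')); return d
def ray(f,uv,z):
    c=json.load(open(f'pics/{f}.json')); K=np.array([[c['fx'],0,c['cx']],[0,c['fy'],c['cy']],[0,0,1]])
    p=cv2.undistortPoints(np.array([[uv]],float),K,np.array(c['distortion']))[0,0]
    T=np.array(c['world_from_camera']); d=T[:3,:3]@[p[0],p[1],1]; o=T[:3,3]
    return o+d*(z-o[2])/d[2]
def proj(f,P):
    c=json.load(open(f'pics/{f}.json')); K=np.array([[c['fx'],0,c['cx']],[0,c['fy'],c['cy']],[0,0,1]])
    T=np.linalg.inv(np.array(c['world_from_camera'])); 
    return cv2.projectPoints(np.array([P],float),cv2.Rodrigues(T[:3,:3])[0],T[:3,3],K,np.array(c['distortion']))[0][0,0]
E
python3 - <<'E'
from h import *
snap('top','t0');snap('side','s0')
for f in('t0','s0'):print(json.load(open(f'pics/{f}.json'))['world_from_camera'])
o=bot.get_obs();print(o['time'],o['position'],o['eef_rot'],o['width'],o['wrist_force'])
E
```

```text
[[0.014681560227846207, -0.9924910957699733, 0.1214326010863382, 396.7333967942413], [-0.9998807678500737, -0.015153973496812684, -0.002967687787636269, 22.290355291384433], [0.004785590122765696, -0.12137455212924793, -0.9925952428974265, 1507.4915695477598], [0.0, 0.0, 0.0, 1.0]]
[[-0.9540071406261936, -0.16137105645161282, 0.25264551801669594, 225.3804390104835], [-0.299386503019057, 0.5562313209151621, -0.7752254120209131, 1011.8305499972515], [-0.015430406483770549, -0.8152092368052907, -0.5789609682725436, 846.5749134682668], [0.0, 0.0, 0.0, 1.0]]
0.1 [ 164.74883736 -654.03588643  221.80166833] [[ 2.44297290e-01 -9.69700255e-01 -5.00176664e-04]
 [-9.69699060e-01 -2.44297776e-01  1.52666124e-03]
 [-1.60259584e-03  1.12061639e-04 -9.99998710e-01]] 87.81810860049987 [-0.23367531  0.00520781 -0.82446608]
```

View pics/t0.png

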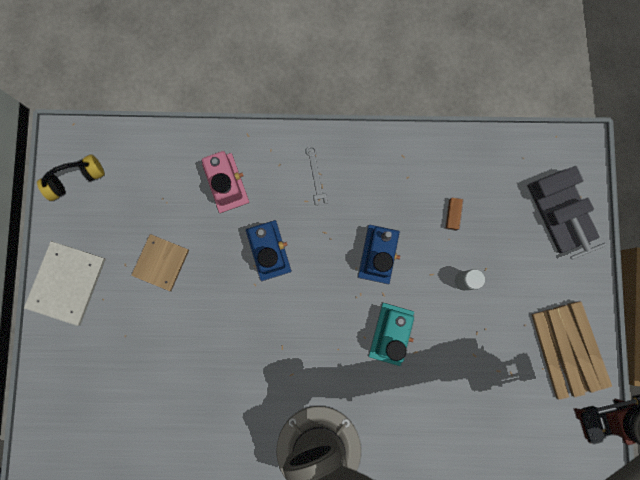

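View pics/s0.png

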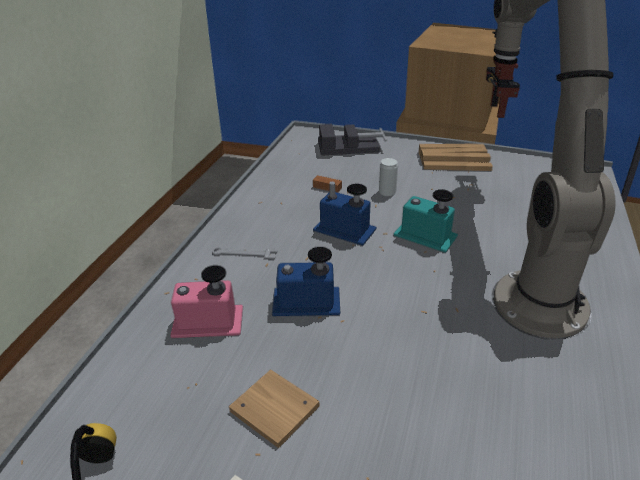

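The two blue candidates are A, at top (268,250) / side (307,285), and B, at top (380,255) / side (345,215). In the side view, A's pin (288,268) is almost flush and B's (332,188) stands tall, so A looks like pump_low. The pink (223,180) and turquoise (392,333) ones are look-alikes. I'll check this in one enlarged crop and locate the knob.

```bash
python3 - <<'E'
from h import *
t=cv2.imread('pics/t0.png');s=cv2.imread('pics/s0.png')
a=cv2.resize(t[210:290,235:315],(400,400),interpolation=cv2.INTER_CUBIC)
b=cv2.resize(s[170:330,260:420],(400,400),interpolation=cv2.INTER_CUBIC)
cv2.imwrite('pics/c0.png',np.hstack([a,b]))
print(ray('t0',(267.5,257.5),150),ray('s0',(320,255),150),ray('t0',(262,232),110))
E
```

```text
[515.64818318 141.30914597 150.        ] [515.15895274 150.41259959 150.        ] [588.37992138 161.52206539 110.        ]
```

View pics/c0.png

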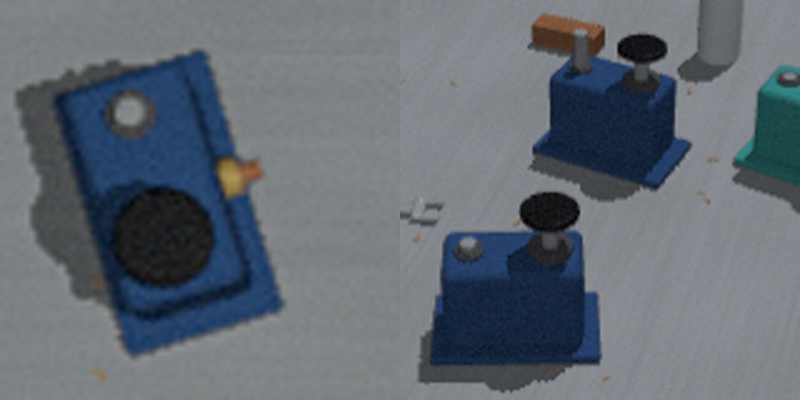

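The crop confirms it: A (left blue, pin at crop (468,246)) is pump_low, and its knob is at about (515,143). I'll close the fingers and travel high, arcing around the base.

```bash
python3 -m inch '[-0.2,-0.4,0,0,0,0,255,-0.4,-0.78,0,0,0,0,255,-0.41,-0.78,0,0,0,0,255,-0.41,-0.78,0,0,0,0,255,-0.41,-0.78,0,0,0,0,255]'
python3 -m inch '[-0.41,-0.78,0,0,0,0,255,-0.41,-0.78,0,0,0,0,255,-0.41,-0.78,0,0,0,0,255,-0.41,-0.78,0,0,0,0,255,-0.41,-0.78,0,0,0,0,255]'
python3 -m inch '[-0.41,-0.78,0,0,0,0,255,-0.41,-0.78,0,0,0,0,255,-0.41,-0.78,0,0,0,0,255,-0.41,-0.78,0,0,0,0,255,-0.41,-0.78,0,0,0,0,255]'
python3 -c "
from h import *
o=bot.get_obs();R=np.array(o['eef_rot']);print(o['qpos'],o['position'],(R.T@(np.array([515,143,200])-o['position']))/40)"
```

```text
time: 0.52
position: [284.3, -547.7, 222.2]
eef_rot: [[0.244, -0.97, -0.0], [-0.97, -0.244, 0.001], [-0.001, 0.0, -1.0]]
wrist_force: [-0.4, -0.1, -0.7]
width: 57.9
time: 0.93
position: [415.6, -430.1, 222.4]
eef_rot: [[0.244, -0.97, -0.0], [-0.97, -0.244, 0.0], [-0.0, 0.0, -1.0]]
wrist_force: [0.1, -0.0, 0.0]
width: 24.8
time: 1.35
position: [546.8, -312.5, 222.3]
eef_rot: [[0.244, -0.97, -0.001], [-0.97, -0.244, 0.0], [-0.0, 0.001, -1.0]]
wrist_force: [0.4, -1.2, 0.8]
width: 0.5
[ 30.29626738  23.44658436  -8.30614644  95.17234104   3.74636395
  61.69524734 -54.97863726] [ 546.83014381 -312.52106328  222.31082103] [-11.23734044  -2.00967008   0.56114805]
```

```bash
python3 -m inch '[-0.9,-0.16,0,0,0,0,255,-0.9,-0.16,0,0,0,0,255,-0.9,-0.16,0,0,0,0,255,-0.9,-0.16,0,0,0,0,255,-0.9,-0.16,0,0,0,0,255]'
python3 -m inch '[-0.9,-0.16,0,0,0,0,255,-0.9,-0.16,0,0,0,0,255,-0.9,-0.16,0,0,0,0,255,-0.9,-0.16,0,0,0,0,255,-0.9,-0.16,0,0,0,0,255]'
python3 -m inch '[-0.9,-0.16,0,0,0,0,255,-0.8,-0.15,0,0,0,0,255,-0.4,-0.1,0,0,0,0,255,0,0,0,0,0,0,255,0,0,0,0,0,0,255]'
python3 -c "
from h import *
o=bot.get_obs();R=np.array(o['eef_rot']);print(o['qpos'],o['position'],(R.T@(np.array([515,143,160])-o['position']))/40)
a=snap('top','t1')['img'];b=snap('side','s1')['img']
f=lambda x:cv2.resize(x,(400,400),interpolation=cv2.INTER_CUBIC)
cv2.imwrite('pics/c1.png',np.hstack([f(a[200:300,220:320]),f(b[180:320,250:390])]))"
```

```text
time: 1.77
position: [532.4, -129.8, 222.3]
eef_rot: [[0.244, -0.97, -0.001], [-0.97, -0.244, 0.0], [-0.0, 0.001, -1.0]]
wrist_force: [0.1, 0.3, -0.7]
width: 0.3
time: 2.18
position: [519.5, 52.3, 222.5]
eef_rot: [[0.244, -0.97, -0.0], [-0.97, -0.244, -0.0], [0.0, 0.0, -1.0]]
wrist_force: [1.2, 0.4, 0.4]
width: 0.3
time: 2.6
position: [515.2, 136.8, 222.3]
eef_rot: [[0.246, -0.969, -0.001], [-0.969, -0.246, -0.0], [0.0, 0.001, -1.0]]
wrist_force: [-0.7, -0.1, 0.1]
width: 0.1
[  -3.58941105   15.50301584  -21.3825949   107.36399078    6.57099072
   58.36835459 -103.45912602] [515.15806433 136.80657995 222.30522906] [-0.15122267 -0.03554327  1.55758515]
```

View pics/c1.png

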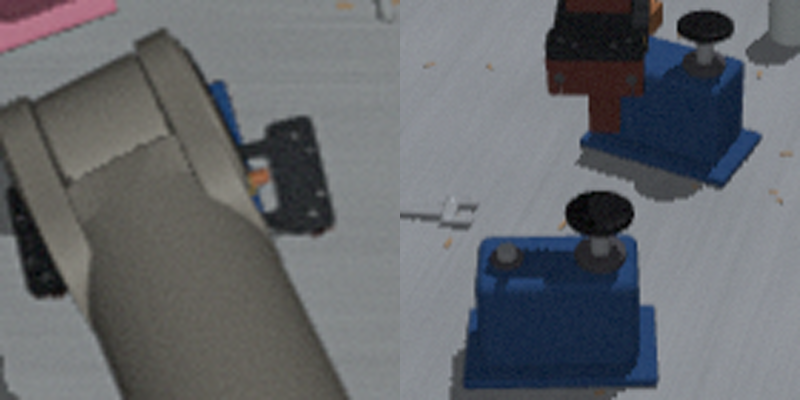

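The fingertip is at side ≈(322,226), directly above the knob (322,255), and nothing is in the way. I'll correct 6 mm and descend to just above the knob.

```bash
python3 -c "
from h import *
print(proj('s1',(515.2,136.8,222.3)),proj('s1',(515,143,150)))"
python3 -m inch '[-0.15,-0.03,0.3,0,0,0,255,0,0,0.5,0,0,0,255,0,0,0.4,0,0,0,255,0,0,0.2,0,0,0,255,0,0,0,0,0,0,255]'
python3 -c "
from h import *
b=snap('side','s2')['img']
f=lambda x:cv2.resize(x,(600,600),interpolation=cv2.INTER_CUBIC)
cv2.imwrite('pics/c2.png',f(b[210:330,260:380]))"
```

```text
[321.25140671 224.77304696] [321.07825741 253.07355801]
time: 3.12
position: [513.9, 141.0, 164.2]
eef_rot: [[0.243, -0.97, -0.004], [-0.97, -0.243, -0.001], [0.0, 0.004, -1.0]]
wrist_force: [-0.4, -0.5, -0.5]
width: 0.2
```

View pics/c2.png

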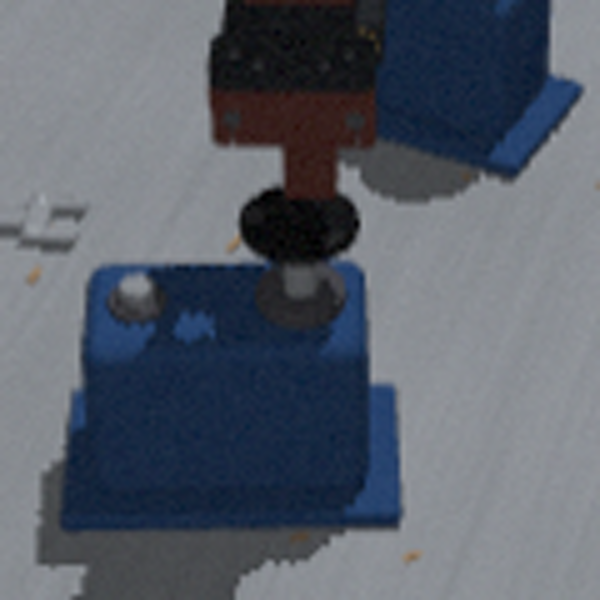

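The tip is over the knob (crop (312,198) against knob centre (300,222)), within a few mm. First press, in steps.

```bash
python3 -m inch '[0,0,0.3,0,0,0,255,0,0,0.25,0,0,0,255,0,0,0.2,0,0,0,255,0,0,0.13,0,0,0,255,0,0,0,0,0,0,255]'
python3 -m inch '[0,0,0.08,0,0,0,255,0,0,0,0,0,0,255,0,0,0,0,0,0,255]'
```

```text
time: 3.58
position: [516.6, 142.6, 131.5]
eef_rot: [[0.244, -0.97, 0.003], [-0.97, -0.244, 0.001], [-0.0, -0.003, -1.0]]
wrist_force: [0.5, -0.8, 8.0]
width: 0.5
time: 3.83
position: [516.7, 142.6, 129.2]
eef_rot: [[0.244, -0.97, 0.003], [-0.97, -0.244, 0.001], [0.0, -0.003, -1.0]]
wrist_force: [-0.8, -0.2, 8.9]
width: 0.5
```

```bash
python3 -m inch '[0,0,0.1,0,0,0,255,0,0,0.05,0,0,0,255,0,0,0,0,0,0,255,0,0,0,0,0,0,255]'
```

```text
time: 4.17
position: [516.8, 142.7, 125.2]
eef_rot: [[0.244, -0.97, 0.004], [-0.97, -0.244, -0.0], [0.001, -0.003, -1.0]]
wrist_force: [-6.8, -3.3, 27.6]
width: 0.2
```

At the stop (z 125.2, 28 N). I'll release fully above 150, wait, and check.

```bash
python3 -m inch '[0,0,-0.45,0,0,0,255,0,0,-0.45,0,0,0,255,0,0,0,0,0,0,255,0,0,0,0,0,0,255,0,0,0,0,0,0,255]'
python3 -m inch '[0,0,0.35,0,0,0,255,0,0,0.3,0,0,0,255,0,0,0.2,0,0,0,255,0,0,0.03,0,0,0,255,0,0,0,0,0,0,255]'
python3 -m inch '[0,0,0,0,0,0,255,0,0,0,0,0,0,255]'
python3 -c "
from h import *
b=snap('side','s3')['img']
f=lambda x:cv2.resize(x,(600,600),interpolation=cv2.INTER_CUBIC)
cv2.imwrite('pics/c3.png',f(b[210:330,260:380]))"
```

```text
time: 4.58
position: [514.7, 142.0, 157.3]
eef_rot: [[0.244, -0.97, -0.001], [-0.97, -0.244, -0.001], [0.0, 0.001, -1.0]]
wrist_force: [-0.3, -0.5, -0.2]
width: 0.4
time: 5.0
position: [516.3, 142.8, 125.1]
eef_rot: [[0.244, -0.97, 0.002], [-0.97, -0.244, -0.0], [0.001, -0.002, -1.0]]
wrist_force: [-6.4, -2.8, 29.5]
width: 0.5
time: 5.17
position: [516.3, 142.7, 125.1]
eef_rot: [[0.244, -0.97, 0.002], [-0.97, -0.244, -0.0], [0.001, -0.002, -1.0]]
wrist_force: [-6.3, -1.9, 28.5]
width: 1.2
```

View pics/c3.png

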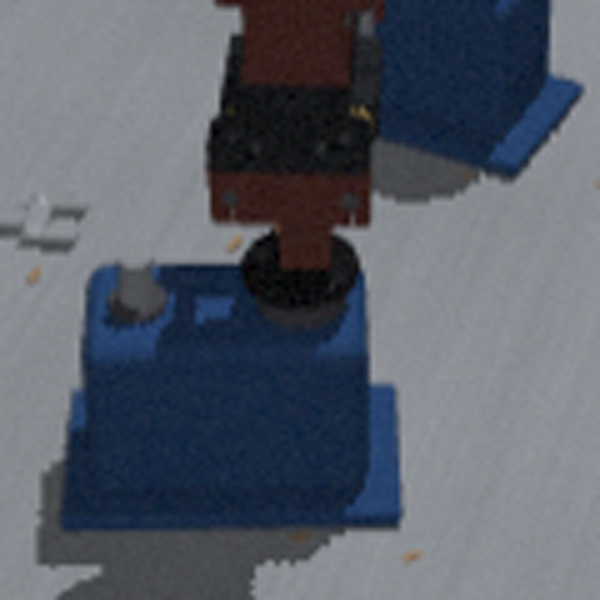

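The pin (crop (140,265)) is rising and the plunger is at its stop. I'll do four more identical cycles.

```bash
python3 -m inch '[0,0,-0.45,0,0,0,255,0,0,-0.43,0,0,0,255,0,0,0,0,0,0,255,0,0,0,0,0,0,255,0,0,0,0,0,0,255]' | grep -E 'posi|force'
python3 -m inch '[0,0,0.35,0,0,0,255,0,0,0.3,0,0,0,255,0,0,0.2,0,0,0,255,0,0,0.03,0,0,0,255,0,0,0,0,0,0,255]'| grep -E 'posi|force'
python3 -m inch '[0,0,-0.45,0,0,0,255,0,0,-0.43,0,0,0,255,0,0,0,0,0,0,255,0,0,0,0,0,0,255,0,0,0,0,0,0,255]' | grep -E 'posi|force'
python3 -m inch '[0,0,0.35,0,0,0,255,0,0,0.3,0,0,0,255,0,0,0.2,0,0,0,255,0,0,0.03,0,0,0,255,0,0,0,0,0,0,255]'| grep -E 'posi|force'
python3 -m inch '[0,0,-0.45,0,0,0,255,0,0,-0.43,0,0,0,255,0,0,0,0,0,0,255,0,0,0,0,0,0,255,0,0,0,0,0,0,255]' | grep -E 'posi|force'
python3 -m inch '[0,0,0.35,0,0,0,255,0,0,0.3,0,0,0,255,0,0,0.2,0,0,0,255,0,0,0.03,0,0,0,255,0,0,0,0,0,0,255]'| grep -E 'posi|force'
python3 -m inch '[0,0,-0.45,0,0,0,255,0,0,-0.43,0,0,0,255,0,0,0,0,0,0,255,0,0,0,0,0,0,255,0,0,0,0,0,0,255]' | grep -E 'posi|force'
python3 -m inch '[0,0,0.35,0,0,0,255,0,0,0.3,0,0,0,255,0,0,0.2,0,0,0,255,0,0,0.03,0,0,0,255,0,0,0,0,0,0,255]'| grep -E 'posi|force'
python3 -m inch '[0,0,-0.45,0,0,0,255,0,0,-0.43,0,0,0,255,0,0,0,0,0,0,255,0,0,0,0,0,0,255,0,0,0,0,0,0,255]'
python3 -c "
from h import *
b=snap('side','s4')['img']
f=lambda x:cv2.resize(x,(600,600),interpolation=cv2.INTER_CUBIC)
cv2.imwrite('pics/c4.png',f(b[210:330,260:380]))"
```

```text
position: [514.2, 141.9, 156.6]
wrist_force: [0.1, 0.3, 0.0]
position: [516.0, 142.6, 125.1]
wrist_force: [-7.1, -3.3, 31.1]
position: [514.2, 141.9, 156.5]
wrist_force: [0.8, -0.0, -0.4]
position: [516.0, 142.6, 125.1]
wrist_force: [-8.6, -2.7, 31.5]
position: [514.2, 141.9, 156.5]
wrist_force: [-0.9, -0.3, 0.3]
position: [516.0, 142.6, 125.1]
wrist_force: [-7.8, -2.6, 32.1]
position: [514.1, 141.9, 156.5]
wrist_force: [0.2, 0.1, 0.2]
position: [516.0, 142.6, 125.1]
wrist_force: [-7.8, -3.3, 31.4]
time: 8.97
position: [514.1, 141.8, 156.5]
eef_rot: [[0.244, -0.97, -0.003], [-0.97, -0.244, -0.001], [0.0, 0.003, -1.0]]
wrist_force: [-0.4, -0.9, -0.3]
width: 0.7
```

View pics/c4.png

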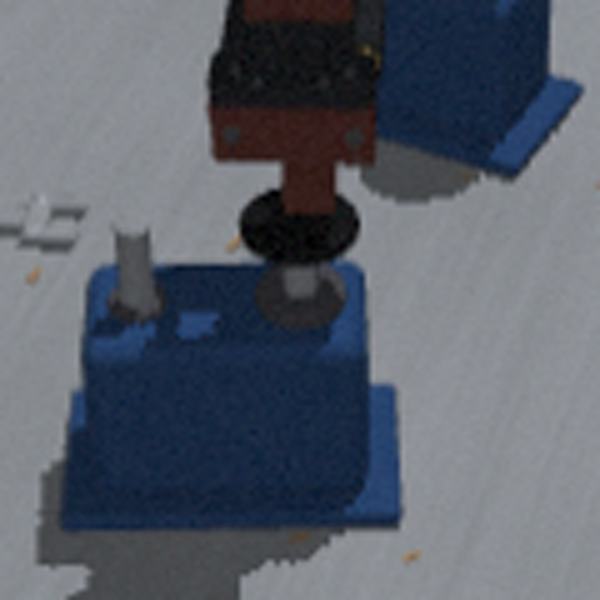

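After six presses the pin is tall (tip at crop (133,225)). The task says extra presses do nothing, so I'll add one, retreat upward, and compare the pin's height with the calibration and the previous picture.

```bash
python3 -m inch '[0,0,0.35,0,0,0,255,0,0,0.3,0,0,0,255,0,0,0.2,0,0,0,255,0,0,0.03,0,0,0,255,0,0,0,0,0,0,255]'| grep -E 'posi|force'
python3 -m inch '[0,0,-0.45,0,0,0,255,0,0,-0.43,0,0,0,255,0,0,0,0,0,0,255,0,0,-0.5,0,0,0,255,0,0,-0.8,0,0,0,255]'
python3 -m inch '[0,0,-0.5,0,0,0,255,0,0,0,0,0,0,255,0,0,0,0,0,0,255,0,0,0,0,0,0,255]'
python3 -c "
from h import *
b=snap('side','s5')['img']
f=lambda x,n=400:cv2.resize(x,(n,n),interpolation=cv2.INTER_CUBIC)
a=cv2.imread('pics/s4.png')
cv2.imwrite('pics/c5.png',np.hstack([f(a[230:310,260:340]),f(b[230:310,260:340])]))
c=lambda p:(np.array(p)-[260,230])*5
for z in (104,134,140,146): print(z,c(proj('s5',(588,161,z))))
print(c(proj('s5',(515,142,150))))
cv2.imwrite('pics/f.png',b)"
```

```text
position: [516.0, 142.7, 125.1]
wrist_force: [-6.6, -2.8, 29.7]
time: 9.85
position: [512.3, 141.0, 206.3]
eef_rot: [[0.244, -0.97, -0.009], [-0.97, -0.244, -0.003], [0.0, 0.009, -1.0]]
wrist_force: [0.9, 0.2, -0.3]
width: 0.5
time: 10.18
position: [514.3, 141.8, 228.2]
eef_rot: [[0.244, -0.97, -0.003], [-0.97, -0.244, -0.001], [0.0, 0.003, -1.0]]
wrist_force: [-0.3, -0.7, -0.5]
width: 0.4
104 [143.99046901 190.80077243]
134 [140.32572595 139.2076932 ]
140 [139.58206973 128.69851136]
146 [138.83481312 118.12481491]
[306.06885867 114.06743565]
```

View pics/c5.png

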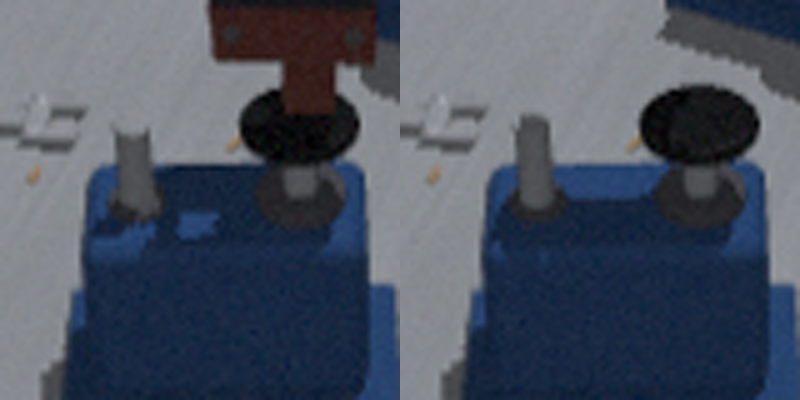

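View pics/f.png

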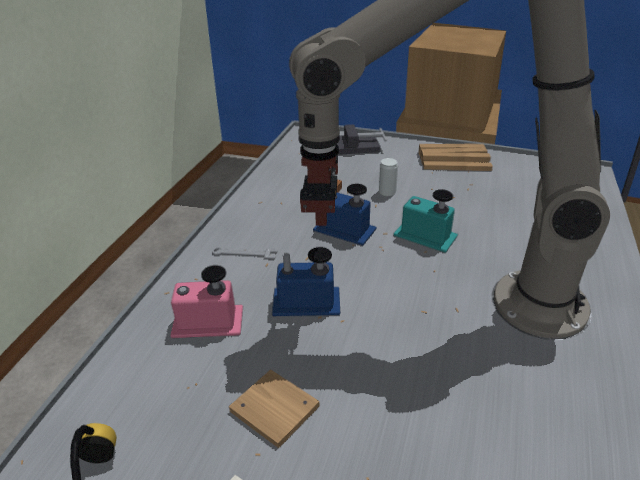

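The knob is back up at its rest height (crop (300,125)), and the pin tip (533,118) matches the 118 predicted for z = 146. The shading changed between the two frames, so for certainty I'll do one more (harmless) press, return to the same pose, and compare the pictures numerically.

```bash
python3 -m inch '[0,0,0.5,0,0,0,255,0,0,0.8,0,0,0,255,0,0,0.5,0,0,0,255,0,0,0,0,0,0,255,0,0,0,0,0,0,255]'| grep -E 'posi|force'
python3 -m inch '[0,0,0.35,0,0,0,255,0,0,0.3,0,0,0,255,0,0,0.2,0,0,0,255,0,0,0.03,0,0,0,255,0,0,0,0,0,0,255]'| grep -E 'posi|force'
python3 -m inch '[0,0,-0.45,0,0,0,255,0,0,-0.43,0,0,0,255,0,0,0,0,0,0,255,0,0,-0.5,0,0,0,255,0,0,-0.8,0,0,0,255]'|grep posi
python3 -m inch '[0,0,-0.5,0,0,0,255,0,0,0,0,0,0,255,0,0,0,0,0,0,255,0,0,0,0,0,0,255]'
python3 -c "
from h import *
b=snap('side','s6')['img'];a=cv2.imread('pics/s5.png')
d=cv2.absdiff(a,b).max(2)
print('pin',d[245:275,278:298].max(),'knob',d[245:270,305:335].max(),'floor noise',d[330:370,330:400].max())
g=cv2.imread('pics/s0.png'); d=cv2.absdiff(g,b).max(2)
for n,(u,v) in dict(spanner=(245,253),board=(275,405),can=(388,178),pumpfull_pin=(332,188),pink=(208,300),turq=(428,222)).items(): print(n,np.percentile(d[v-15:v+15,u-25:u+25],95))"
```

```text
position: [513.8, 141.9, 156.5]
wrist_force: [0.4, 0.4, 0.8]
position: [517.1, 143.2, 125.4]
wrist_force: [-0.9, -0.9, 9.8]
position: [513.4, 141.5, 208.3]
time: 11.82
position: [514.8, 142.0, 229.4]
eef_rot: [[0.244, -0.97, -0.001], [-0.97, -0.244, -0.001], [0.0, 0.001, -1.0]]
wrist_force: [0.3, -0.9, 0.3]
width: 0.2
pin 19 knob 23 floor noise 64
spanner 11.0
board 11.0
can 11.0
pumpfull_pin 119.0
pink 11.0
turq 10.0
```

The extra press left the pin region unchanged (difference within noise), so the pin is at its end. The plunger is up, and the arm is clear 79 mm above it. The "pumpfull_pin" difference is only the gripper standing in front of it in that view.

```bash
python3 -c "
from rig import bot
print(bot.finish_job())"
```

```text
the job is handed in; nothing more can be done
None
```

The left blue lubricator, the one whose pin was down, is pumped until its indicator pin stands fully out, and its plunger is back up. I handed the job in at about 12 s of the 48 s allowed.

- **Pressing:** I pressed with closed fingertips, eight strokes in all, letting the plunger rise fully each time. Each stroke went down about 25 mm. The first seven ended on the firm stop at about 30 N, and the eighth reached 24.6 mm at about 10 N. The first six would normally have been enough; the last two were only to be sure.
- **Pin:** Its tip appears in the picture where a tip 146 mm above the bench should be. The eighth press did not change the picture of the pin beyond noise.
- **Plunger:** The knob is back at its rest height. The fingers ended about 79 mm above it, touching nothing.
- **Other things:** The spanner, board, oil can and the pink and turquoise look-alikes match the first picture.
- **Not checked:** The gripper hid the full lubricator's pin in the final side view. I did not compare the offcut, which was partly hidden too. The arm only passed well above the bench on the way.

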